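# Open the incubator's flush cover and load the red-capped sample

### The job

Slide the incubator's flush orange cover fully open to its stop by pressing a fingertip on it and dragging; it is thin and cracks under a hard push, so keep the total force on it below about 20 N. Then take the red-capped tube from the blue rack and, keeping it upright, lower it right down into the uncovered well before letting go gently. Leave the yellow-capped tubes, the yellow tub and the marker where they are.

Things in the scene. Friction and masses are not known exactly. Their poses are not given: they have to be found in the camera images.
- incubator: White dry-block incubator fixed to the desk, 150 (x) x 230 (y) x 70 (z) mm, origin at the centre of its underside. Its flat top rim is at z = 70 mm. In the top is a channel with upright walls, 66 mm (x) by 140 mm (y), centred, its aluminium floor at z = 60 mm; the cover slides in it. A round well goes down into that floor at x = 0, y = -35 mm.
- well_floor (a point): Centre of the flat floor of the well, at (0, -35, 20) mm in the incubator's frame. The well is 19 mm in diameter and 40 mm deep, from its mouth at z = 60 mm in the channel floor. Axes as the incubator's.
- cover_rest (a point): Point fixed to the incubator at (0, -35, 70) mm in its frame: over the closed cover's centre, at rim height. The cover's top lies below the rim by an amount nobody has measured: 0.5 to 3.5 mm at its centre when closed, so press from above and feel for it. Its face and its path run downhill by 1 mm per 40 mm towards +y.
- cover (a joint): Travel in m of the orange cover, a smooth thin plate 64 (x) x 70 (y) x 4 (z) mm without handle (its dark lines are only printed). 0 = closed, centred over the well; 0.065 = fully open, at its stop; it slides along the incubator's +y and stays where left, friction about 3 N. It does not give when pressed; pressing with 8 to 14 N, slowly, drags it without slipping, over 20 N in total cracks it.
- rack: Blue tube rack fixed to the desk, 90 (x) x 200 (y) x 55 (z) mm, origin at the centre of its underside. Four holes, 19 mm in diameter and 47 mm deep, in a row along its y at y = -67.5, -22.5, 22.5 and 67.5 mm; three hold tubes. The dark spots beside the row are only printed.
- tube_red: Sample tube with a red cap, upright in a rack hole, 20 g. Origin at the centre of its foot, z along the tube. Body 16 mm in diameter from z = 0 to 72 mm, cap 18 mm in diameter from z = 72 to 90 mm.
- tube_yellow_a: Bystander: the same tube with a yellow cap, in the rack. Leave it there.
- tube_yellow_b: Bystander: another tube with a yellow cap, in the rack. Leave it there.
- tub: Bystander: open yellow tub, 130 mm in diameter, 70 mm high, loose on the desk; origin at the centre of its underside.
- marker: Bystander: black marker, 16 x 120 x 14 mm, lying loose on the desk along its y; origin at the centre of its underside.

How it is judged:
By the outcome, as a careful person would: the job done as asked, in the order asked, and still so for the second after the job is handed in, with the robot touching nothing.
It also fails if it takes over 72 s, if anything falls off the work surface, if the arm or the gripper's body presses on something with over 40 N, if the wrist force passes 120 N, or if a joint passes its speed limit or range.

### The arm

A 6-joint arm with a two-finger parallel gripper is mounted at the origin on the work surface. World frame = base frame: x ahead of the robot, y to its left, z up, the work surface at z = 0. Lengths are in m, angles in rad, forces in N, time in s.
With the tool pointing down it reaches from about 0.35 to 0.775 m from the base axis. Payload 5.5 kg.
Tool frame: the origin (TCP) lies at the very end of the fingers, on their centre line; the grasp point (between the pads) lies 19 mm behind it (grip_point_offset is the distance from the TCP to the grasp point, in m); z points along the fingers, y is the direction in which the jaws open and shut (so a half turn about z gives the same grasp; the last joint's range is limited). The gripper opens to 85 mm and grips with 20 to 120 N. Pads are 22 mm wide; open, the fingers measure 114 mm over their backs; the gripper's body (76 mm by 85 mm) begins 54 mm behind the grasp point. The pads swing forward as they close: fully open they stand 13 mm farther back than shut.
Start: joints at [1.012, 0.313, 0.046, 1.304, 0, 1.431], TCP at [0.234, 0.525, 0.231] pointing down, gripper open.
Joint ranges: [-2.76, 2.76], [-0.86, 1.69], [-1.03, 1.26], [-2.2, 2.34], [-1.47, 1.5], [-3.14, 3.14]. Speed limits (rad/s): [2.57, 2.57, 3.14, 3.14, 3.14, 3.14].

### API

Orientations are given as a unit quaternion [w, x, y, z].
In Python, from workcell import * gives the robot as it stands.
- The arm moves only by the shell command python3 -m crank 'ROWS' [OPENING] [FORCE]. ROWS is a JSON object of lists of equal length, an entry for each row: "travel": the shift along the tool's x, y, z in units of 40 mm (1.0 is 40 mm), a list of three; "turn": the turn about the tool's z in rad. In form: {"travel": [[x, y, z], ...], "turn": [turn, ...]}. A call has 1 to 5 rows; each row is the pose to reach, as a shift and turn from the pose commanded when the call began, along the tool's axes at that moment; what a row does not reach only later rows make up. A row lasts 1/12 s, in which the tool goes at most 41.7 mm and 7.16 degrees, less where a joint would pass 70% of its speed; a pose out of reach is approached as far as the arm can. A call with a gripper value outside its range is refused whole. OPENING is the finger opening in mm, from 0 to 85.4, set as the call begins (- or left out, the last holds). The fingers move at their own pace and stop on an object; FORCE is the grip in N (left out, the last holds). Time passes only in rows, so rows that repeat a pose let the fingers close. It gives the time, the measured TCP pose, the force and the opening at its end, in the units of the state.
- get_state(): the state, without advancing time (a new reading comes with each control period).
- read_camera(name): name is "side" or "top"; returns a dict with "image" (384x512x3 uint8, red, green, blue), "K" (3x3 intrinsics, pixels), "R" (3x3) and "t" (3): a world point X has camera coordinates R X + t. Camera axes: x right, y down, z forward; pixel columns grow to the right and rows downward; lengths in m; the calibration is good to about 2 mm. A picture is of the moment at which its call begins. There is no depth.
- hand_in(): hands the job in, once; it reports no verdict.
The state is a dict: "clock": time; "joint_pos": joint angles; "qvel": joint speeds; "tau": joint torques, N m; "tcp_pos": TCP position; "orientation": TCP orientation; "wrist_force": force on the tool from outside, world axes, zero at the start; "ft_torque": the same for the moment, N m; "finger_gap": finger opening in m.
Only numpy, scipy, OpenCV 4.12 (cv2) and the standard library are available. Lean on these libraries where they do the work, as an engineer would, in place of code of your own. Each camera call takes 0.05 s, during which the arm holds its last target. There are 200 camera calls.

## Working session

There is one attempt and no reset: what is moved stays moved. The work goes in short steps, Python scripts to look and compute and a shell command to move; the robot and the scene stay as the last step left them, time stands still between calls to the robot, and variables do not carry over. Pictures are saved under pics/ and viewed, about 8 in all and at most 12, crops included, and the job is handed in when it is done.

```bash
mkdir -p pics; ls
python3 - <<'E'
from workcell import *
import cv2,numpy as np
np.set_printoptions(precision=4,suppress=True)
s=get_state();print(s)
for n in("top","side"):
    c=read_camera(n);cv2.imwrite(f"pics/{n}0.png",c["image"][...,::-1]);print(n,c["K"],c["R"],c["t"])
E
```

```text
pics
{'clock': 0.0, 'joint_pos': array([ 1.0124,  0.314 ,  0.0449,  1.3036, -0.    ,  1.4312]), 'qvel': array([ 0.0009, -0.0006,  0.    , -0.0012, -0.0005, -0.0003]), 'tau': array([  0.0003, -48.0628,  29.8532,   0.0193,   0.0001,  -0.    ]), 'tcp_pos': array([0.2336, 0.5248, 0.2304]), 'orientation': array([-0.0003,  0.2079,  0.9782, -0.0009]), 'wrist_force': array([ 0.1155, -0.6625,  0.3499]), 'ft_torque': array([-0.0138,  0.0054,  0.0289]), 'finger_gap': 0.08504616817485354}
top [[367.3005   0.     255.6073]
 [  0.     367.3005 189.5123]
 [  0.       0.       1.    ]] [[ 0.0123 -0.9999  0.0119]
 [-0.9923 -0.0137 -0.123 ]
 [ 0.1232 -0.0102 -0.9923]] [-0.032   0.6024  0.7965]
side [[366.6442   0.     251.8068]
 [  0.     366.6442 193.5262]
 [  0.       0.       1.    ]] [[-0.972  -0.2342 -0.0207]
 [-0.1135  0.5446 -0.831 ]
 [ 0.2058 -0.8053 -0.5559]] [0.5835 0.1224 0.6198]
```

View pics/top0.png

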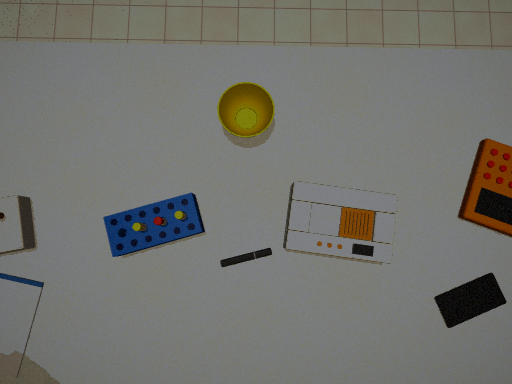

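View pics/side0.png

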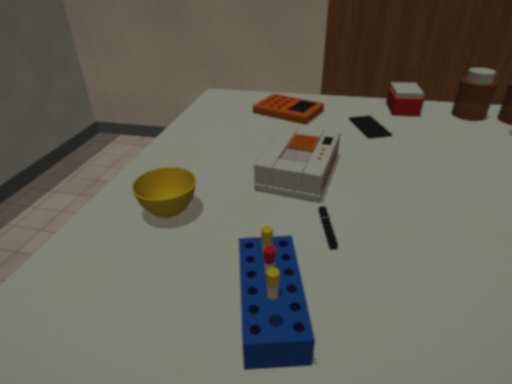

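The top view shows the blue rack around (155,224) with the red cap at (160,221) between the two yellow caps. The incubator is around (342,222) with its orange cover at (357,223). The tub is at (246,110) and the marker at (246,257). The side view agrees. Next I measure.

```bash
cat > h.py <<'E'
from workcell import *
import cv2,numpy as np
from scipy.spatial.transform import Rotation as Ro
np.set_printoptions(precision=4,suppress=True)
def ray(c,uv,z):
    d=c["R"].T@np.linalg.inv(c["K"])@np.array([uv[0],uv[1],1.]);o=-c["R"].T@c["t"]
    return (o+d*(z-o[2])/d[2])
def proj(c,X):
    p=c["K"]@(c["R"]@np.array(X,float)+c["t"]);return p[:2]/p[2]
def blobs(c,lo,hi,roi=None,mina=15):
    h=cv2.cvtColor(c["image"],cv2.COLOR_RGB2HSV);m=cv2.inRange(h,np.array(lo),np.array(hi))
    if roi: k=np.zeros_like(m);k[roi[1]:roi[3],roi[0]:roi[2]]=255;m&=k
    n,l,s,ce=cv2.connectedComponentsWithStats(m)
    return m,l,[(i,s[i,4],ce[i]) for i in range(1,n) if s[i,4]>=mina]
def tool(dx,dy=0,dz=0,s=None):
    "world shift in m -> travel units"
    q=(s or get_state())["orientation"];return Ro.from_quat(np.r_[q[1:],q[0]]).inv().apply([dx,dy,dz])/.04
def st():
    s=get_state();q=s["orientation"];R=Ro.from_quat(np.r_[q[1:],q[0]]).as_matrix()
    print("t%.2f"%s["clock"],"tcp",s["tcp_pos"],"F",s["wrist_force"],"gap%.4f"%s["finger_gap"],"jawyaw%.2f"%np.degrees(np.arctan2(R[1,1],R[0,1])),"zdir",R[:,2],"j6 %.2f"%s["joint_pos"][5]);return s
E
python3 - <<'E'
from h import *
st()
c=read_camera("top");im=c["image"]
h=cv2.cvtColor(im,cv2.COLOR_RGB2HSV)
for n,lo,hi,roi,z in [("cover",(5,140,80),(22,255,255),(300,190,400,265),.068),("rack",(100,120,40),(125,255,255),(90,180,220,270),.055),("red",(0,150,60),(6,255,255),(140,205,180,240),.098),("yel",(22,140,80),(35,255,255),(120,200,200,240),.098)]:
    m,l,b=blobs(c,lo,hi,roi)
    for i,a,ce in b:
        P=ray(c,ce,z);print(n,a,ce,P)
        if a>200:
            mm=cv2.morphologyEx((l==i).astype('uint8'),cv2.MORPH_CLOSE,np.ones((5,5)))
            pts=np.argwhere(mm)[:,::-1];W=np.array([ray(c,p,z)[:2] for p in pts]);r=cv2.minAreaRect((W*1000).astype('float32'));print(r,"mean",W.mean(0), "pca",[np.degrees(np.arctan2(v[1],v[0])) for v in np.linalg.eigh(np.cov(W.T))[1].T])
cv2.imwrite("pics/z.png",np.hstack([cv2.resize(im[170:275,275:405,::-1],None,fx=3,fy=3,interpolation=2),cv2.resize(im[170:275,95:225,::-1],None,fx=3,fy=3,interpolation=2)]))
E
```

```text
t0.10 tcp [0.2336 0.5249 0.2305] F [-0.2405  0.2665  0.611 ] gap0.0857 jawyaw66.00 zdir [-0.0009 -0.0014 -1.    ] j6 1.43
cover 914 [356.1838 223.4387] [ 0.5279 -0.2428  0.068 ]
((528.1575927734375, -242.89718627929688), (70.49347686767578, 64.16989135742188), 82.73291778564453) mean [ 0.528  -0.2429] pca [np.float64(173.13151653723614), np.float64(83.13151653723611)]
cover 16 [319.125  243.3125] [ 0.4842 -0.1619  0.068 ]
cover 17 [329.2353 244.7059] [ 0.4815 -0.1837  0.068 ]
rack 3275 [152.996  224.3389] [0.5207 0.1997 0.055 ]
((520.8977661132812, 200.34747314453125), (91.24639129638672, 201.48422241210938), 16.64575958251953) mean [0.5203 0.2014] pca [np.float64(-163.54142361472577), np.float64(106.45857638527424)]
red 48 [157.4792 220.375 ] [0.5279 0.1794 0.098 ]
yel 52 [178.5 214.5] [0.5406 0.1364 0.098 ]
yel 51 [136.3529 226.3333] [0.515  0.2225 0.098 ]
```

View pics/z.png

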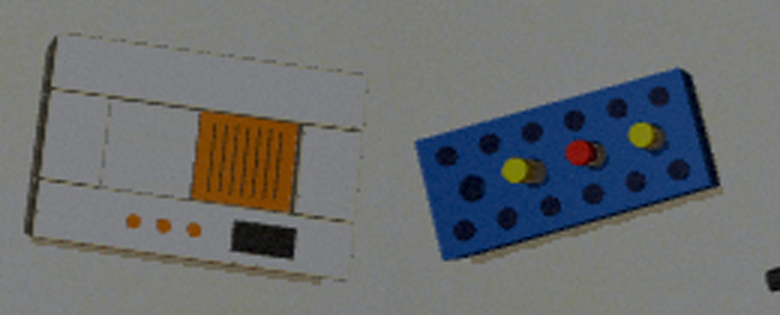

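Cover centre is about (0.528, -0.243) with the slide direction at 83°. Red tube is about (0.5275, 0.179), and the rack row runs at 106.5°. I'm closing the fingers and heading over to the cover, high up.

```bash
python3 -m crank '{"travel":[[-0.35,-0.35,0],[-1.0,-1.0,0],[-1.7,-1.7,0],[-2.4,-2.4,0],[-3.1,-3.1,0]],"turn":[0,0,0,0,0]}' 0 20
python3 -m crank '{"travel":[[-0.7,-0.7,0],[-1.4,-1.4,0],[-2.1,-2.1,0],[-2.8,-2.8,0],[-3.5,-3.5,0]],"turn":[0,0,0,0,0]}'
python3 -m crank '{"travel":[[-0.7,-0.7,0],[-1.4,-1.4,0],[-2.1,-2.1,0],[-2.8,-2.8,0],[-3.5,-3.5,0]],"turn":[0.12,0.24,0.36,0.48,0.6]}'
python3 -c "from h import *
s=st();p=s['tcp_pos'];print(tool(.5281-p[0],-.2429-p[1],.1-p[2]))"
```

```text
clock: 0.57
tcp_pos: [0.2966, 0.36, 0.2309]
orientation: [-0.0, 0.207, 0.978, -0.0]
wrist_force: [0.6, -0.4, -0.1]
finger_gap: 0.0256
clock: 0.98
tcp_pos: [0.3677, 0.175, 0.2313]
orientation: [0.0, 0.208, 0.978, 0.0]
wrist_force: [1.0, 0.8, 0.6]
finger_gap: 0.0002
clock: 1.4
tcp_pos: [0.4388, -0.01, 0.2313]
orientation: [0.0, 0.49, 0.872, 0.0]
wrist_force: [0.8, 0.3, 0.3]
finger_gap: 0.0
t1.40 tcp [ 0.4388 -0.01    0.2313] F [0.8368 0.2989 0.3138] gap0.0000 jawyaw31.27 zdir [ 0.0003  0.0002 -1.    ] j6 0.82
[-6.1354 -1.1137  3.2826]
```

```bash
python3 -m crank '{"travel":[[-0.95,-0.17,0.1],[-1.9,-0.34,0.3],[-2.85,-0.51,0.6],[-3.8,-0.68,0.9],[-4.75,-0.85,1.2]],"turn":[0.12,0.24,0.36,0.48,0.6]}' >/dev/null
python3 -c "from h import *
s=st();p=s['tcp_pos'];print(tool(.5281-p[0],-.2429-p[1],.085-p[2]))"
```

```text
t1.82 tcp [ 0.5096 -0.1896  0.1826] F [0.8434 1.507  0.6123] gap-0.0001 jawyaw-3.12 zdir [ 0.0001  0.0001 -1.    ] j6 1.12
[-1.3047  0.535   2.44  ]
```

```bash
python3 -m crank '{"travel":[[-0.6,0.25,0.6],[-1.3,0.53,1.2],[-1.3,0.53,1.9],[-1.3,0.53,2.4],[-1.3,0.53,2.4]],"turn":[0.068,0.068,0.068,0.068,0.068]}' >/dev/null
python3 -m crank '{"travel":[[0,0,0],[0,0,0],[0,0,0]],"turn":[0,0,0]}'
python3 - <<'E'
from h import *
st()
for i in range(4): print(get_state()["wrist_force"])
c=read_camera("side");p=proj(c,get_state()["tcp_pos"]);print(p)
x,y=int(p[0]),int(p[1]);cv2.imwrite("pics/s1.png",cv2.resize(c["image"][max(0,y-70):y+60,x-80:x+80,::-1],None,fx=4,fy=4,interpolation=2))
E
```

```text
clock: 2.48
tcp_pos: [0.5292, -0.2409, 0.0893]
orientation: [0.001, 0.747, 0.665, 0.0]
wrist_force: [0.4, -0.2, 0.9]
finger_gap: 0.0003
t2.48 tcp [ 0.5292 -0.2409  0.0893] F [ 0.4128 -0.1511  0.8822] gap0.0003 jawyaw-6.61 zdir [ 0.0027 -0.0016 -1.    ] j6 1.12
[ 0.4128 -0.1511  0.8822]
[ 0.4128 -0.1511  0.8822]
[ 0.4128 -0.1511  0.8822]
[ 0.4128 -0.1511  0.8822]
[303.7438 133.4434]
```

View pics/s1.png

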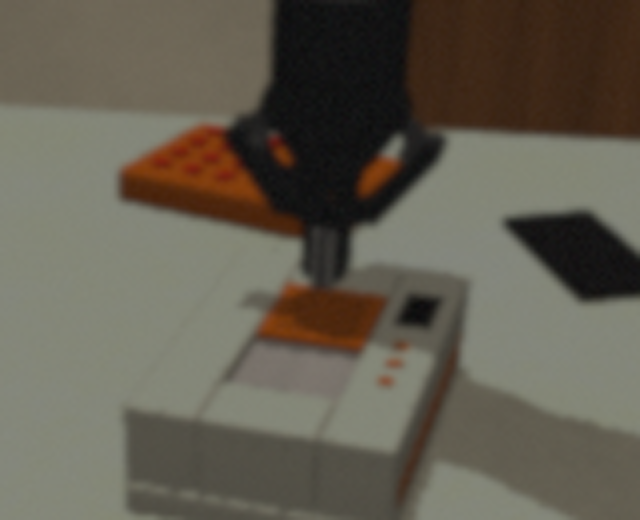

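The fingertips are just above the orange cover, crop (325,280). Now I feel downwards in small steps.

```bash
python3 -m crank '{"travel":[[0,0,0.08],[0,0,0.16],[0,0,0.25],[0,0,0.25],[0,0,0.25]],"turn":[0,0,0,0,0]}'
python3 -m crank '{"travel":[[0,0,0.025],[0,0,0.05],[0,0,0.075],[0,0,0.1],[0,0,0.1]],"turn":[0,0,0,0,0]}'
python3 -c "from h import *
s=st()"
```

```text
clock: 2.95
tcp_pos: [0.5277, -0.2404, 0.0769]
orientation: [-0.0, 0.747, 0.665, -0.0]
wrist_force: [-0.0, -0.5, 0.1]
finger_gap: -0.0003
clock: 3.37
tcp_pos: [0.5279, -0.2405, 0.073]
orientation: [-0.0, 0.747, 0.665, -0.0]
wrist_force: [-0.5, -0.6, -0.3]
finger_gap: -0.0002
t3.37 tcp [ 0.5279 -0.2405  0.073 ] F [-0.4991 -0.5698 -0.3074] gap-0.0002 jawyaw-6.65 zdir [-0.0003  0.0003 -1.    ] j6 1.12
```

```bash
python3 -m crank '{"travel":[[0,0,0.02],[0,0,0.04],[0,0,0.06],[0,0,0.06]],"turn":[0,0,0,0]}' | sed -n 2,4p
python3 -m crank '{"travel":[[0,0,0.01],[0,0,0.02],[0,0,0.02]],"turn":[0,0,0]}' | sed -n 2,4p
```

```text
tcp_pos: [0.5279, -0.2405, 0.0707]
orientation: [-0.0, 0.747, 0.665, -0.0]
wrist_force: [0.9, -0.2, 1.0]
tcp_pos: [0.528, -0.2406, 0.07]
orientation: [-0.0, 0.747, 0.665, 0.0]
wrist_force: [0.7, 1.0, 0.6]
```

```bash
python3 -m crank '{"travel":[[0,0,0.01],[0,0,0.01],[0,0,0.01]],"turn":[0,0,0]}' | sed -n 2,4p
python3 -m crank '{"travel":[[0,0,0.01],[0,0,0.01],[0,0,0.01]],"turn":[0,0,0]}' | sed -n 2,4p
```

```text
tcp_pos: [0.528, -0.2406, 0.0697]
orientation: [-0.0, 0.747, 0.665, 0.0]
wrist_force: [0.2, 0.1, 0.7]
tcp_pos: [0.528, -0.2406, 0.0693]
orientation: [-0.0, 0.747, 0.665, 0.0]
wrist_force: [-0.7, -0.2, -0.1]
```

```bash
python3 -m crank '{"travel":[[0,0,0.01],[0,0,0.01],[0,0,0.01]],"turn":[0,0,0]}' | sed -n 2,4p
python3 -m crank '{"travel":[[0,0,0.01],[0,0,0.01],[0,0,0.01]],"turn":[0,0,0]}' | sed -n 2,4p
```

```text
tcp_pos: [0.5281, -0.2406, 0.0691]
orientation: [0.0, 0.747, 0.665, 0.0]
wrist_force: [-0.3, 0.8, 3.0]
tcp_pos: [0.5281, -0.2406, 0.0691]
orientation: [0.0, 0.747, 0.665, 0.0]
wrist_force: [-1.5, 1.2, 5.5]
```

```bash
python3 -m crank '{"travel":[[0,0,0.01],[0,0,0.01],[0,0,0.01]],"turn":[0,0,0]}' | sed -n 2,4p
python3 -m crank '{"travel":[[0,0,0.005],[0,0,0.005],[0,0,0.005]],"turn":[0,0,0]}' | sed -n 2,4p
```

```text
tcp_pos: [0.5281, -0.2407, 0.069]
orientation: [0.0, 0.747, 0.665, 0.0]
wrist_force: [-2.6, 1.4, 7.1]
tcp_pos: [0.5281, -0.2406, 0.069]
orientation: [0.0, 0.747, 0.665, 0.0]
wrist_force: [-2.4, 2.5, 8.1]
```

```bash
python3 -m crank '{"travel":[[0,0,0.01],[0,0,0.01],[0,0,0.01]],"turn":[0,0,0]}' | sed -n 2,4p
python3 -m crank '{"travel":[[0.02,0,0.0005],[0.04,0,0.001],[0.06,0,0.0015],[0.08,0,0.002],[0.1,0,0.0025]],"turn":[0,0,0,0,0]}'| sed -n 1,4p
```

```text
tcp_pos: [0.5281, -0.2406, 0.069]
orientation: [0.001, 0.747, 0.665, 0.0]
wrist_force: [-4.2, 1.2, 10.2]
clock: 6.12
tcp_pos: [0.5285, -0.2382, 0.0689]
orientation: [0.001, 0.747, 0.665, -0.001]
wrist_force: [-4.1, -1.4, 10.4]
```

```bash
python3 -m crank '{"travel":[[0.02,0,0.0005],[0.04,0,0.001],[0.06,0,0.0015],[0.08,0,0.002],[0.1,0,0.0025]],"turn":[0,0,0,0,0]}'| sed -n 1,4p
python3 -c "from h import *
s=st()
c=read_camera('side');cv2.imwrite('pics/s2.png',cv2.resize(c['image'][95:205,240:360,::-1],None,fx=4,fy=4,interpolation=2))"
```

```text
clock: 6.53
tcp_pos: [0.5289, -0.2342, 0.0688]
orientation: [0.001, 0.747, 0.665, -0.001]
wrist_force: [-4.4, -1.7, 9.7]
t6.53 tcp [ 0.5289 -0.2342  0.0688] F [-4.3709 -1.7423  9.6907] gap-0.0003 jawyaw-6.70 zdir [ 0.0004 -0.0034 -1.    ] j6 1.13
```

View pics/s2.png

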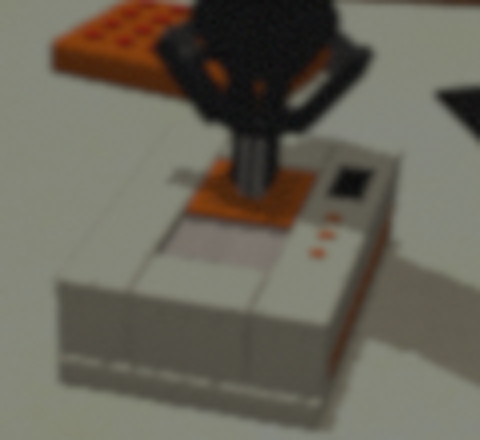

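The fingertip is on the cover, crop (250,190). I keep dragging and track the cover's near edge numerically.

```bash
cat >> h.py <<'E'
def edge():
    c=read_camera("side");m,l,b=blobs(c,(3,130,60),(22,255,255),(270,125,350,200))
    b=max(b,key=lambda x:x[1]);pts=np.argwhere(l==b[0])[:,::-1]
    W=np.array([ray(c,p,.068)[:2] for p in pts]);u=np.array([.1196,.9928]);v=np.array([.9928,-.1196]);d=W-[.5281,-.2429]
    a=d@u;print("cover near-edge s %.1f mm, n %d, width mid %.1f"%(np.percentile(a,98)*1e3,b[1],np.mean(d@v)*1e3))
E
python3 -c "from h import *
edge()"
python3 -m crank '{"travel":[[0.03,0,0.0007],[0.06,0,0.0015],[0.09,0,0.0022],[0.12,0,0.003],[0.15,0,0.0037]],"turn":[0,0,0,0,0]}'| sed -n 1,4p
python3 -m crank '{"travel":[[0.03,0,0.0007],[0.06,0,0.0015],[0.09,0,0.0022],[0.12,0,0.003],[0.15,0,0.0037]],"turn":[0,0,0,0,0]}'| sed -n 1,4p
python3 -c "from h import *
edge()"
```

```text
cover near-edge s 45.7 mm, n 291, width mid -0.2
clock: 7.05
tcp_pos: [0.5297, -0.2282, 0.0687]
orientation: [0.001, 0.747, 0.665, -0.001]
wrist_force: [-3.7, -2.9, 8.8]
clock: 7.47
tcp_pos: [0.5305, -0.2223, 0.0685]
orientation: [0.002, 0.747, 0.665, -0.001]
wrist_force: [-4.0, -1.7, 10.2]
cover near-edge s 57.5 mm, n 296, width mid -0.4
```

```bash
python3 -m crank '{"travel":[[0.04,0,0.001],[0.08,0,0.002],[0.12,0,0.003],[0.16,0,0.004],[0.2,0,0.005]],"turn":[0,0,0,0,0]}'| sed -n 2,4p
python3 -m crank '{"travel":[[0.04,0,0.001],[0.08,0,0.002],[0.12,0,0.003],[0.16,0,0.004],[0.2,0,0.005]],"turn":[0,0,0,0,0]}'| sed -n 2,4p
python3 -c "from h import *
edge()"
```

```text
tcp_pos: [0.5315, -0.2143, 0.0683]
orientation: [0.002, 0.747, 0.665, -0.001]
wrist_force: [-3.9, -2.7, 10.2]
tcp_pos: [0.5324, -0.2064, 0.0681]
orientation: [0.002, 0.747, 0.665, -0.001]
wrist_force: [-3.4, -1.9, 9.0]
cover near-edge s 74.8 mm, n 311, width mid -0.2
```

```bash
python3 -m crank '{"travel":[[0.04,0,0.001],[0.08,0,0.002],[0.12,0,0.003],[0.16,0,0.004],[0.2,0,0.005]],"turn":[0,0,0,0,0]}'| sed -n 2,4p
python3 -m crank '{"travel":[[0.04,0,0.001],[0.08,0,0.002],[0.12,0,0.003],[0.16,0,0.004],[0.2,0,0.005]],"turn":[0,0,0,0,0]}'| sed -n 2,4p
python3 -c "from h import *
edge()"
```

```text
tcp_pos: [0.5335, -0.1984, 0.0679]
orientation: [0.002, 0.747, 0.665, -0.001]
wrist_force: [-3.5, -2.9, 8.5]
tcp_pos: [0.5344, -0.1904, 0.0677]
orientation: [0.002, 0.747, 0.665, -0.001]
wrist_force: [-3.3, -2.6, 9.1]
cover near-edge s 91.0 mm, n 320, width mid -0.4
```

```bash
python3 -m crank '{"travel":[[0.04,0,0.002],[0.08,0,0.004],[0.12,0,0.006],[0.16,0,0.008],[0.2,0,0.01]],"turn":[0,0,0,0,0]}'| sed -n 2,4p
python3 -m crank '{"travel":[[0.025,0,0.0006],[0.05,0,0.0012],[0.075,0,0.0018],[0.1,0,0.0025],[0.1,0,0.0025]],"turn":[0,0,0,0,0]}'| sed -n 2,4p
python3 -c "from h import *
edge()"
```

```text
tcp_pos: [0.5355, -0.1825, 0.0675]
orientation: [0.002, 0.747, 0.665, -0.001]
wrist_force: [-4.3, -1.6, 10.8]
tcp_pos: [0.5362, -0.179, 0.0674]
orientation: [0.002, 0.747, 0.665, -0.001]
wrist_force: [-3.7, -4.4, 9.1]
cover near-edge s 96.2 mm, n 289, width mid -0.6
```

```bash
python3 -m crank '{"travel":[[0.02,0,0.0005],[0.04,0,0.001],[0.06,0,0.0015],[0.06,0,0.0015]],"turn":[0,0,0,0]}'| sed -n 2,4p
python3 -c "from h import *
edge()"
```

```text
tcp_pos: [0.5369, -0.177, 0.0674]
orientation: [0.003, 0.747, 0.665, -0.001]
wrist_force: [-1.6, -4.7, 8.8]
cover near-edge s 96.0 mm, n 279, width mid -1.1
```

```bash
python3 -c "from h import *
st()
c=read_camera('side')
for s in (95,105):
  for w in (-30,30): print(s,w,proj(c,np.r_[np.array([.5281,-.2429])+np.array([.1196,.9928])*s/1e3+np.array([.9928,-.1196])*w/1e3,.067]))
cv2.imwrite('pics/s3.png',cv2.resize(c['image'][95:205,240:360,::-1],None,fx=5,fy=5,interpolation=2))"
```

```text
t10.55 tcp [ 0.5369 -0.177   0.0674] F [-2.2813 -3.6984  8.2915] gap-0.0001 jawyaw-6.71 zdir [ 0.0027 -0.0048 -1.    ] j6 1.23
95 -30 [306.83   161.5868]
95 30 [280.5541 157.5294]
105 -30 [305.7599 163.7026]
105 30 [279.2578 159.5597]
```

View pics/s3.png

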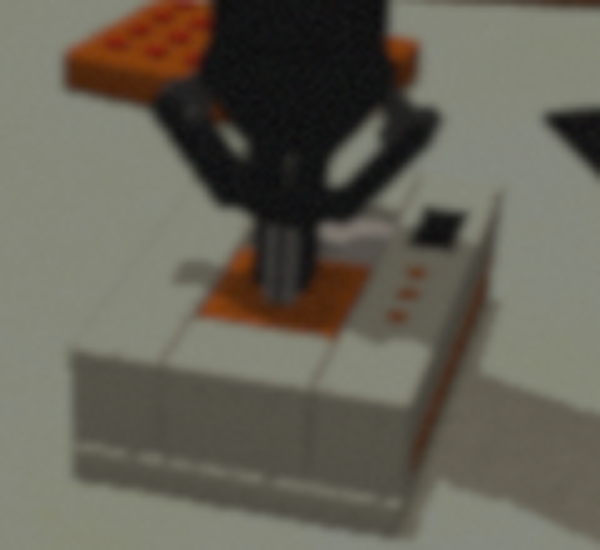

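The cover is close to the channel's near end, crop (270,325), but its near edge is now hidden behind the rim. I'll push a bit further to feel for the stop and measure the far edge instead.

```bash
cat >> h.py <<'E'
def far():
    c=read_camera("side");h=cv2.cvtColor(c["image"],cv2.COLOR_RGB2HSV)[...,1].astype(float);r=[]
    for u in range(307,312):
        col=h[138:158,u];g=np.diff(col);k=np.argmax(g);r.append(ray(c,(u,138+k+.5),.067)[:2])
    d=np.array(r)-[.5281,-.2429];print("far edge s mm",d@[119.6,992.8],"travel ~",np.median(d@[119.6,992.8])+35)
E
python3 -c "from h import *
far()"
python3 -m crank '{"travel":[[0.02,0,0.002],[0.04,0,0.004],[0.06,0,0.006],[0.06,0,0.006]],"turn":[0,0,0,0]}'| sed -n 2,4p
python3 -c "from h import *
far();edge()"
```

```text
far edge s mm [23.047  27.4195 26.6966 25.9739 25.2513] travel ~ 60.97389057638853
tcp_pos: [0.5376, -0.1748, 0.0673]
orientation: [0.003, 0.747, 0.664, -0.0]
wrist_force: [-1.9, -4.5, 8.5]
far edge s mm [28.1426 27.4195 26.6966 25.9739 25.2513] travel ~ 61.69661649133781
cover near-edge s 95.6 mm, n 274, width mid -1.5
```

The tip now slides on a stationary cover, with drag steady at about 4.5 N, so the cover is at its stop. I lift off and check from above.

```bash
python3 -m crank '{"travel":[[0,0,-0.05],[0,0,-0.2],[0,0,-0.8],[0,0,-1.7],[0,0,-2.6]],"turn":[0,0,0,0,0]}'| sed -n 2,4p
python3 -m crank '{"travel":[[0.5,0,-0.5],[1.4,0,-1],[2.4,0,-1],[3.4,0,-1],[4.4,0,-1]],"turn":[0,0,0,0,0]}' 60 | sed -n 2,4p
python3 - <<'E'
from h import *
st()
c=read_camera("top");im=c["image"]
m,l,b=blobs(c,(5,140,60),(22,255,255),(285,190,400,265))
u=np.array([.1196,.9928])
for i,a,ce in b:
  if a>200:
    mm=cv2.morphologyEx((l==i).astype('uint8'),cv2.MORPH_CLOSE,np.ones((5,5)))
    W=np.array([ray(c,p,.0665)[:2] for p in np.argwhere(mm)[:,::-1]]);r=cv2.minAreaRect((W*1000).astype('float32'));print(r,W.mean(0),"travel",(W.mean(0)-[.5281,-.2429])@u)
cv2.imwrite("pics/t2.png",cv2.resize(im[170:275,275:405,::-1],None,fx=5,fy=5,interpolation=2))
E
```

```text
tcp_pos: [0.5346, -0.1713, 0.1692]
orientation: [-0.002, 0.747, 0.665, -0.001]
wrist_force: [0.4, -0.5, 0.5]
tcp_pos: [0.5563, 0.0043, 0.2101]
orientation: [0.0, 0.747, 0.665, 0.0]
wrist_force: [0.2, 0.2, -0.1]
t11.92 tcp [0.5563 0.0043 0.2101] F [ 0.1575  0.1851 -0.0665] gap0.0597 jawyaw-6.69 zdir [ 0.0008  0.0004 -1.    ] j6 1.55
((535.9879150390625, -181.88755798339844), (69.55318450927734, 64.01315307617188), 82.62899017333984) [ 0.5358 -0.182 ] travel 0.061406616448502954
```

View pics/t2.png

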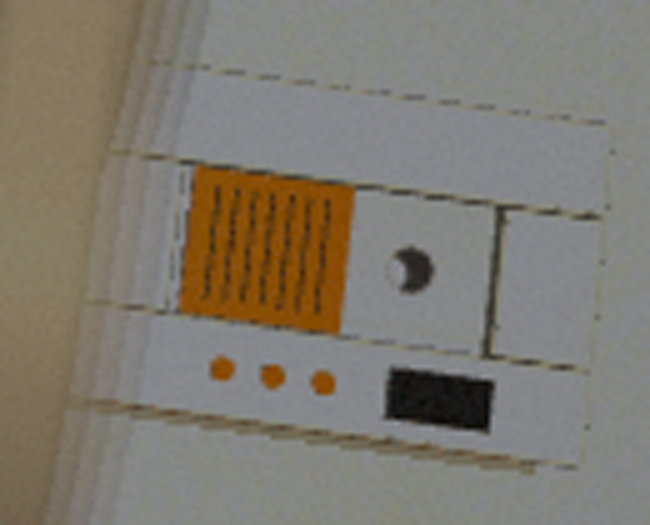

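Run:
```python
from h import *
c=read_camera("top");g=cv2.cvtColor(c["image"],cv2.COLOR_RGB2GRAY).astype('uint8')
u=np.array([.1196,.9928]);v=np.array([.9928,-.1196])
# well: dark blob + bright crescent -> circle from dark hull
big=cv2.resize(g,None,fx=8,fy=8,interpolation=cv2.INTER_CUBIC)
x0,y0,x1,y1=[8*k for k in(346,213,370,236)]
r=big[y0:y1,x0:x1];print("range",r.min(),r.max(),np.median(r))
m=(np.abs(r.astype(float)-np.median(r))>25).astype('uint8')
cs,_=cv2.findContours(m,cv2.RETR_EXTERNAL,cv2.CHAIN_APPROX_NONE);k=max(cs,key=cv2.contourArea)
(cx,cy),rad=cv2.minEnclosingCircle(k);uv=((x0+cx+.5)/8-.5,(y0+cy+.5)/8-.5);W=ray(c,uv,.06);print("well",uv,"rad px",rad/8,W)
# intensity profile along channel centre line in orange saturation
h=cv2.cvtColor(c["image"],cv2.COLOR_RGB2HSV)
for off in(-15,0,15):
  o=np.array([.5281,-.2429])+v*off/1e3
  S=np.arange(-60,125,.5);P=np.array([proj(c,np.r_[o+u*s/1e3,.067]) for s in S]).astype('float32')
  sat=cv2.remap(h[...,1],P[:,0],P[:,1],cv2.INTER_LINEAR).ravel();gr=cv2.remap(g,P[:,0],P[:,1],cv2.INTER_LINEAR).ravel()
  on=S[sat>130];print(off,"orange",on.min(),on.max());print([(s,int(q)) for s,q in zip(S,gr) if s>94 and s<115][::2]);print([(s,int(q)) for s,q in zip(S,gr) if s<-25 and s>-50][::2])
```

```text
range 32 149 136.0
well (356.66888332366943, 223.58111667633057) rad px 4.9210333824157715 [ 0.5278 -0.2462  0.06  ]
-15 orange 26.5 96.5
[(np.float64(94.5), 86), (np.float64(95.5), 83), (np.float64(96.5), 80), (np.float64(97.5), 91), (np.float64(98.5), 117), (np.float64(99.5), 131), (np.float64(100.5), 121), (np.float64(101.5), 114), (np.float64(102.5), 125), (np.float64(103.5), 138), (np.float64(104.5), 138), (np.float64(105.5), 138), (np.float64(106.5), 137), (np.float64(107.5), 137), (np.float64(108.5), 137), (np.float64(109.5), 138), (np.float64(110.5), 138), (np.float64(111.5), 138), (np.float64(112.5), 139), (np.float64(113.5), 138), (np.float64(114.5), 137)]
[(np.float64(-49.5), 136), (np.float64(-48.5), 136), (np.float64(-47.5), 136), (np.float64(-46.5), 136), (np.float64(-45.5), 135), (np.float64(-44.5), 135), (np.float64(-43.5), 136), (np.float64(-42.5), 135), (np.float64(-41.5), 132), (np.float64(-40.5), 126), (np.float64(-39.5), 96), (np.float64(-38.5), 68), (np.float64(-37.5), 68), (np.float64(-36.5), 72), (np.float64(-35.5), 93), (np.float64(-34.5), 123), (np.float64(-
[... 1931 characters left out ...]
 (np.float64(113.5), 138), (np.float64(114.5), 137)]
[(np.float64(-49.5), 135), (np.float64(-48.5), 135), (np.float64(-47.5), 135), (np.float64(-46.5), 136), (np.float64(-45.5), 136), (np.float64(-44.5), 136), (np.float64(-43.5), 137), (np.float64(-42.5), 137), (np.float64(-41.5), 133), (np.float64(-40.5), 127), (np.float64(-39.5), 109), (np.float64(-38.5), 78), (np.float64(-37.5), 65), (np.float64(-36.5), 92), (np.float64(-35.5), 117), (np.float64(-34.5), 126), (np.float64(-33.5), 134), (np.float64(-32.5), 135), (np.float64(-31.5), 135), (np.float64(-30.5), 135), (np.float64(-29.5), 135), (np.float64(-28.5), 135), (np.float64(-27.5), 135), (np.float64(-26.5), 135), (np.float64(-25.5), 135)]
```

The well shows at (0.5278, -0.2462). The cover therefore started about 3.3 mm open and has now travelled about 64.7 mm, with a 5 mm end gap as expected, so it is at the stop. Next is the red tube.

```bash
python3 -m crank '{"travel":[[0.85,0.2,0],[1.7,0.4,0],[2.55,0.6,0],[3.4,0.8,0],[4.25,1.0,0]],"turn":[-0.1,-0.2,-0.3,-0.405,-0.405]}' 60 | sed -n 2,4p
python3 -c "from h import *
s=st();p=s['tcp_pos'];print(tool(.5275-p[0],.179-p[1],.069-p[2]))"
```

```text
tcp_pos: [0.6159, 0.1677, 0.2092]
orientation: [-0.0, 0.596, 0.803, -0.0]
wrist_force: [1.2, -2.2, 0.6]
t12.43 tcp [0.6159 0.1677 0.2092] F [ 1.1761 -2.1783  0.5553] gap0.0601 jawyaw16.79 zdir [-0.0007 -0.0001 -1.    ] j6 1.42
[ 0.9078 -2.0316  3.5069]
```

```bash
python3 -m crank '{"travel":[[0.45,-1.0,0],[0.91,-2.03,0],[0.91,-2.03,0.5],[0.91,-2.03,1],[0.91,-2.03,1.0]],"turn":[0,0,0,0,0]}' | sed -n 2,4p
python3 - <<'E'
from h import *
s=st();p=s['tcp_pos'];print(tool(.5275-p[0],.179-p[1],.069-p[2]))
c=read_camera("side");m,l,b=blobs(c,(0,150,60),(6,255,255),(250,230,295,270));print(b)
print(proj(c,[.5275,.179,.09]),[proj(c,[p[0],p[1],.09])])
cv2.imwrite("pics/s4.png",cv2.resize(c["image"][150:300,200:350,::-1],None,fx=4,fy=4,interpolation=2))
E
```

```text
tcp_pos: [0.5244, 0.178, 0.1658]
orientation: [-0.002, 0.598, 0.802, -0.002]
wrist_force: [-0.1, -0.3, 0.3]
t12.85 tcp [0.5244 0.178  0.1658] F [-0.1342 -0.2879  0.2885] gap0.0600 jawyaw16.60 zdir [-0.0067 -0.0012 -1.    ] j6 1.46
[-0.0005  0.0974  2.4193]
[(1, np.int32(125), array([269.144, 253.824]))]
[270.3538 252.0526] [array([272.5666, 251.9118])]
```

View pics/s4.png

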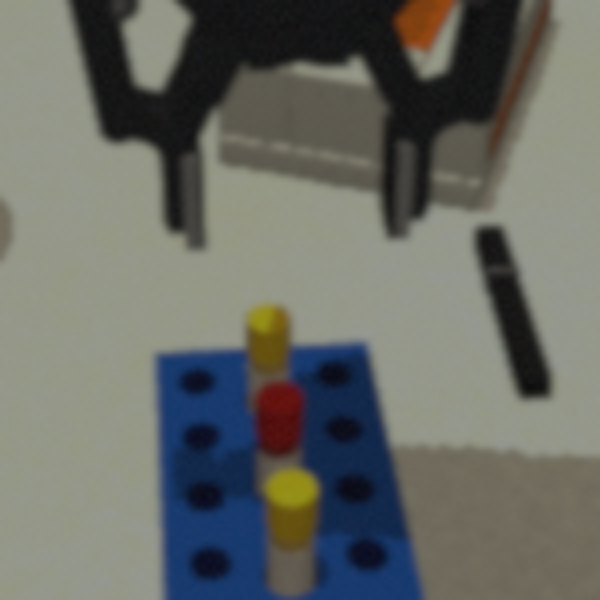

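The fingers straddle the red cap, crop (280,415), clear of both neighbours. I descend.

```bash
python3 -m crank '{"travel":[[0,0,0.6],[0,0,1.2],[0,0,1.8],[0,0,2.2],[0,0,2.2]],"turn":[0,0,0,0,0]}' | sed -n 2,4p
python3 -m crank '{"travel":[[0,0,0.1],[0,0,0.1],[0,0,0.1]],"turn":[0,0,0]}' | sed -n 2,4p
python3 -c "from h import *
s=st();p=s['tcp_pos'];print(tool(.5275-p[0],.179-p[1],.069-p[2]))"
```

```text
tcp_pos: [0.5262, 0.1775, 0.079]
orientation: [-0.002, 0.598, 0.801, -0.002]
wrist_force: [-0.0, 0.1, -0.4]
tcp_pos: [0.5289, 0.1785, 0.0789]
orientation: [0.001, 0.598, 0.801, 0.001]
wrist_force: [0.0, 0.9, 0.1]
t13.57 tcp [0.5289 0.1785 0.0789] F [0.0481 0.9096 0.1465] gap0.0597 jawyaw16.54 zdir [ 0.0024  0.0006 -1.    ] j6 1.46
[ 0.0207 -0.0308  0.2484]
```

```bash
python3 -m crank '{"travel":[[0.02,-0.03,0.1],[0.02,-0.03,0.24],[0.02,-0.03,0.24],[0.02,-0.03,0.24]],"turn":[0,0,0,0]}' | sed -n 2,4p
python3 -m crank '{"travel":[[0,0,0],[0,0,0],[0,0,0],[0,0,0],[0,0,0]],"turn":[0,0,0,0,0]}' 12 30| sed -n 2,5p
python3 -m crank '{"travel":[[0,0,0],[0,0,0],[0,0,0]],"turn":[0,0,0]}' | sed -n 2,5p
```

```text
tcp_pos: [0.5258, 0.179, 0.0676]
orientation: [-0.0, 0.598, 0.802, -0.0]
wrist_force: [0.4, 0.5, -0.9]
tcp_pos: [0.5265, 0.179, 0.068]
orientation: [0.0, 0.598, 0.802, 0.0]
wrist_force: [1.4, 0.7, 0.7]
finger_gap: 0.0167
tcp_pos: [0.5265, 0.179, 0.068]
orientation: [0.0, 0.598, 0.802, 0.0]
wrist_force: [0.3, 0.2, 0.9]
finger_gap: 0.0171
```

```bash
python3 -m crank '{"travel":[[0,0,-0.2],[0,0,-0.6],[0,0,-1.2],[0,0,-1.8],[0,0,-2.4]],"turn":[0,0,0,0,0]}' | sed -n 2,5p
python3 -m crank '{"travel":[[0,0,-0.5],[0,0,-0.9],[0,0,-0.9],[0,0,-0.9]],"turn":[0,0,0,0]}' | sed -n 2,5p
python3 - <<'E'
from h import *
s=st();p=s['tcp_pos'];print(tool(.5278-p[0],-.2462-p[1],0))
c=read_camera("side");cv2.imwrite("pics/s5.png",cv2.resize(c["image"][120:300,180:360,::-1],None,fx=3,fy=3,interpolation=2))
c=read_camera("top");cv2.imwrite("pics/t5.png",c["image"][...,::-1]);print(blobs(c,(0,150,50),(6,255,255),(100,150,260,280),8)[2])
E
```

```text
tcp_pos: [0.5254, 0.1788, 0.165]
orientation: [-0.0, 0.598, 0.802, -0.001]
wrist_force: [-0.0, -0.6, 0.1]
finger_gap: 0.0168
tcp_pos: [0.5265, 0.179, 0.2008]
orientation: [0.001, 0.598, 0.802, 0.001]
wrist_force: [-0.8, -0.0, -1.3]
finger_gap: 0.017
t15.32 tcp [0.5265 0.179  0.2008] F [-0.8265 -0.0377 -1.327 ] gap0.0170 jawyaw16.56 zdir [ 0.0018  0.0004 -1.    ] j6 1.47
[-10.1982  -2.9981  -0.0038]
[]
```

View pics/s5.png

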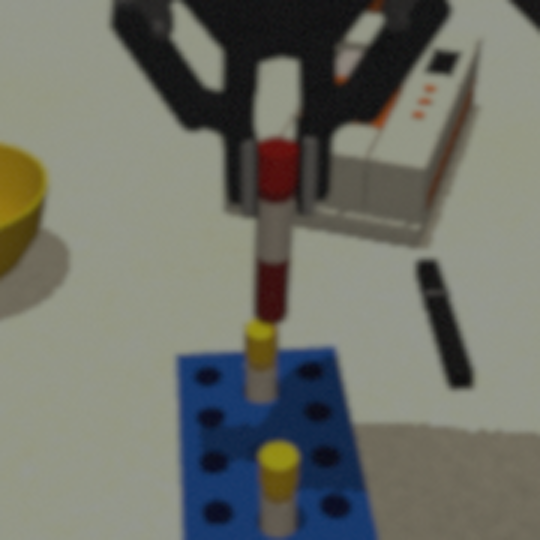

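The tube is held upright by its cap, clear of the rack, and both yellow tubes are still in place. I travel towards the well at height.

```bash
python3 -m crank '{"travel":[[-0.4,-0.12,0],[-1.2,-0.36,0],[-2.1,-0.62,0],[-3,-0.88,0],[-3.9,-1.15,0]],"turn":[0,0,0,0,0]}' | sed -n 2,2p
python3 -m crank '{"travel":[[-0.9,-0.265,0],[-1.8,-0.53,0],[-2.7,-0.8,0],[-3.6,-1.06,0],[-4.4,-1.3,0]],"turn":[0,0,0,0,0]}' | sed -n 2,2p
python3 -m crank '{"travel":[[-0.8,-0.23,0],[-1.4,-0.4,0],[-1.9,-0.55,0],[-1.9,-0.55,0],[-1.9,-0.55,0]],"turn":[0,0,0,0,0]}' | sed -n 2,2p
python3 - <<'E'
from h import *
s=st();p=s['tcp_pos'];print(tool(.5278-p[0],-.2462-p[1],0))
c=read_camera("side")
print("well px",proj(c,[.5278,-.2462,.06]),"tcp px",proj(c,p),"foot px pred",proj(c,p-[0,0,.06]))
cv2.imwrite("pics/s6.png",cv2.resize(c["image"][60:190,240:370,::-1],None,fx=5,fy=5,interpolation=2)[:600])
E
```

```text
tcp_pos: [0.5253, 0.0152, 0.1981]
tcp_pos: [0.5256, -0.1691, 0.1981]
tcp_pos: [0.5264, -0.2469, 0.1978]
t16.67 tcp [ 0.5264 -0.2469  0.1978] F [-0.5176 -0.0954 -0.1123] gap0.0169 jawyaw16.42 zdir [-0.0027  0.0021 -1.    ] j6 0.71
[ 0.0074  0.0395 -0.0001]
well px [303.8969 143.6942] tcp px [308.1868  87.5288] foot px pred [306.5102 113.1844]
```

View pics/s6.png

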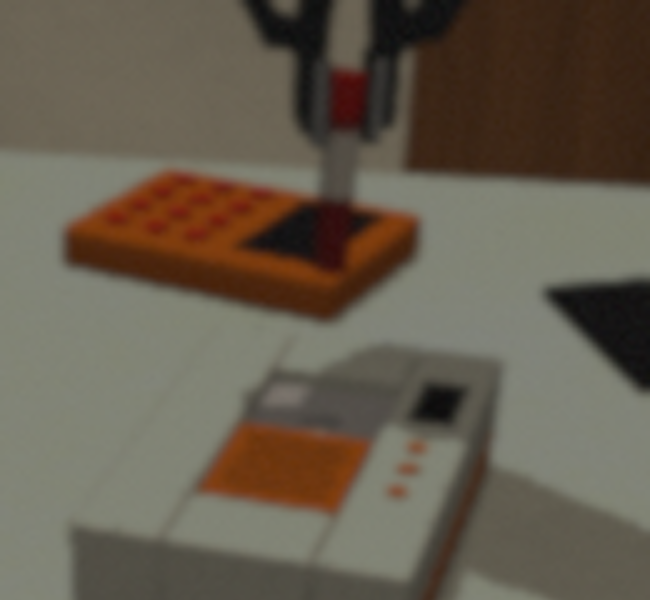

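```bash
cat >> h.py <<'E'
def tube():
    s=get_state();p=s["tcp_pos"];c=read_camera("side")
    f=p-[0,0,.0605];q=proj(c,f);t=proj(c,f+[0,0,.09])
    im=cv2.resize(c["image"],None,fx=4,fy=4,interpolation=cv2.INTER_CUBIC);h=cv2.cvtColor(im,cv2.COLOR_RGB2HSV)
    hue=h[...,0].astype(int);m=(((hue<5)|(hue>172))&(h[...,1]>110)&(h[...,2]>25)).astype('uint8')
    k=np.zeros_like(m);k[int(4*t[1])-24:int(4*q[1])+24,int(4*q[0])-40:int(4*q[0])+48]=1;m&=k
    n,l,S,ce=cv2.connectedComponentsWithStats(m)
    for i in range(1,n):
        if S[i,4]>150:
            uv=(ce[i]+.5)/4-.5;b=(S[i,1]+S[i,3])/4
            al=(uv[1]-q[1])/(t[1]-q[1]);ex=q+al*(t-q)
            print("blob",S[i,4],"uv",uv,"rows",S[i,1]/4,b,"z along tube mm %.1f"%(al*90),"du vs TCP axis %.2f px (%.2f mm)"%(uv[0]-ex[0],(uv[0]-ex[0])/366.6*(c["R"]@p+c["t"])[2]*1e3))
    return c
E
python3 -c "from h import *
st();c=tube();print(proj(c,get_state()['tcp_pos']-[0,0,.0605]))"
```

```text
t16.72 tcp [ 0.5265 -0.246   0.1982] F [ 0.5022  0.3955 -0.9794] gap0.0170 jawyaw16.50 zdir [-0.0025  0.0021 -1.    ] j6 0.71
blob 1305 uv [309.1756  79.294 ] rows 74.25 85.75 z along tube mm 78.1 du vs TCP axis 0.54 px (1.20 mm)
blob 1310 uv [305.7183 106.0084] rows 100.75 113.5 z along tube mm 16.9 du vs TCP axis -1.18 px (-2.62 mm)
[306.2981 113.3267]
```

The tube seems to lean about 3° in the jaw plane, with the foot towards +x. I'll try a firmer grip to square the cap to the pads and then remeasure.

```bash
python3 -m crank '{"travel":[[0,0,0],[0,0,0],[0,0,0],[0,0,0]],"turn":[0,0,0,0]}' 8 70| sed -n 2,5p
python3 -c "from h import *
st();c=tube()"
```

```text
tcp_pos: [0.5276, -0.2456, 0.2]
orientation: [0.0, 0.597, 0.802, 0.0]
wrist_force: [-0.2, -0.5, -0.3]
finger_gap: 0.016
t17.10 tcp [ 0.5276 -0.2456  0.2   ] F [-0.1731 -0.5415 -0.2687] gap0.0160 jawyaw16.63 zdir [ 0.0002  0.     -1.    ] j6 0.71
blob 1241 uv [308.8202  78.5801] rows 73.5 85.25 z along tube mm 77.9 du vs TCP axis 0.67 px (1.48 mm)
blob 1279 uv [305.2286 105.6967] rows 100.0 112.75 z along tube mm 16.0 du vs TCP axis -1.18 px (-2.62 mm)
```

```bash
python3 -m crank '{"travel":[[0,0,0],[0,0,0],[0,0,0],[0,0,0],[0,0,0]],"turn":[-0.12,-0.24,-0.36,-0.48,-0.6]}' - 40 >/dev/null
python3 -m crank '{"travel":[[0,0,0],[0,0,0],[0,0,0],[0,0,0],[0,0,0]],"turn":[-0.12,-0.24,-0.36,-0.48,-0.6]}' >/dev/null
python3 -m crank '{"travel":[[0,0,0],[0,0,0],[0,0,0],[0,0,0],[0,0,0]],"turn":[-0.12,-0.24,-0.37,-0.37,-0.37]}' >/dev/null
python3 -c "from h import *
st();c=tube();p=get_state()['tcp_pos']
cv2.imwrite('pics/s7.png',cv2.resize(c['image'][60:150,265:345,::-1],None,fx=6,fy=6,interpolation=2))"
```

```text
t18.40 tcp [ 0.5275 -0.2462  0.1999] F [0.14   0.1331 0.0527] gap0.0159 jawyaw106.35 zdir [ 0.0002 -0.     -1.    ] j6 -0.86
blob 1289 uv [305.9739 105.7004] rows 100.0 112.75 z along tube mm 15.8 du vs TCP axis -0.50 px (-1.12 mm)
```

View pics/s7.png

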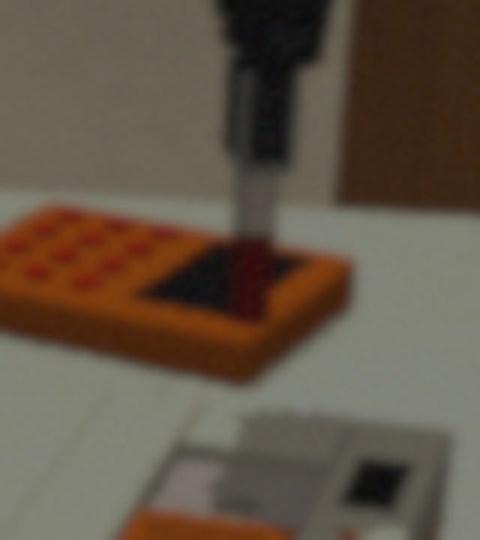

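The cap is hidden by the finger in this pose, with the foot at crop (248,318). Another quarter turn separates camera bias from true lean.

```bash
python3 -m crank '{"travel":[[0,0,0],[0,0,0],[0,0,0],[0,0,0],[0,0,0]],"turn":[-0.12,-0.24,-0.36,-0.48,-0.6]}' >/dev/null
python3 -m crank '{"travel":[[0,0,0],[0,0,0],[0,0,0],[0,0,0],[0,0,0]],"turn":[-0.12,-0.24,-0.36,-0.48,-0.6]}' >/dev/null
python3 -m crank '{"travel":[[0,0,0],[0,0,0],[0,0,0],[0,0,0],[0,0,0]],"turn":[-0.12,-0.24,-0.37,-0.37,-0.37]}' >/dev/null
python3 -c "from h import *
st();c=tube();p=get_state()['tcp_pos']"
```

```text
t19.70 tcp [ 0.5275 -0.2463  0.1998] F [-0.0509  0.9706 -0.4368] gap0.0158 jawyaw-163.81 zdir [ 0.0001  0.     -1.    ] j6 -2.43
blob 1243 uv [308.8808  78.5747] rows 73.5 85.0 z along tube mm 77.9 du vs TCP axis 0.63 px (1.41 mm)
blob 1262 uv [306.5594 105.6866] rows 99.75 112.75 z along tube mm 15.9 du vs TCP axis 0.06 px (0.14 mm)
```

Averaging the two half-turn views, the camera bias cancels. The true lean is only about 1.3°, putting the foot about 1.7 mm off along (-0.96, -0.28), so I offset the TCP by 1.3 mm and descend, feeling for contact.

```bash
python3 -m crank '{"travel":[[0,-0.033,0.3],[0,-0.033,0.7],[0,-0.033,1.1],[0,-0.033,1.5],[0,-0.033,1.7]],"turn":[0,0,0,0,0]}' | sed -n 2,4p
python3 -m crank '{"travel":[[0,0,0.03],[0,0,0.06],[0,0,0.06],[0,0,0.06]],"turn":[0,0,0,0]}' | sed -n 2,4p
python3 -m crank '{"travel":[[0,0,0.04],[0,0,0.08],[0,0,0.12],[0,0,0.12]],"turn":[0,0,0,0]}' | sed -n 2,4p
```

```text
tcp_pos: [0.5278, -0.2454, 0.1298]
orientation: [0.0, 0.8, -0.6, -0.001]
wrist_force: [0.1, -0.3, -0.5]
tcp_pos: [0.5293, -0.2463, 0.1304]
orientation: [-0.0, 0.801, -0.599, 0.001]
wrist_force: [-0.2, 0.2, -0.5]
tcp_pos: [0.5286, -0.2459, 0.1244]
orientation: [-0.0, 0.801, -0.599, -0.0]
wrist_force: [-0.3, -0.3, -0.0]
```

```bash
python3 -m crank '{"travel":[[0,0,0.02],[0,0,0.04],[0,0,0.06],[0,0,0.08],[0,0,0.08]],"turn":[0,0,0,0,0]}' | sed -n 2,4p
python3 -m crank '{"travel":[[0,0,0.02],[0,0,0.04],[0,0,0.06],[0,0,0.06],[0,0,0.06]],"turn":[0,0,0,0,0]}' | sed -n 2,4p
```

```text
tcp_pos: [0.5286, -0.2459, 0.1212]
orientation: [-0.0, 0.801, -0.599, -0.0]
wrist_force: [0.0, 0.1, -0.6]
tcp_pos: [0.5287, -0.246, 0.1189]
orientation: [-0.0, 0.801, -0.599, -0.0]
wrist_force: [0.5, -0.2, -0.4]
```

```bash
python3 -m crank '{"travel":[[0,0,0.015],[0,0,0.03],[0,0,0.05],[0,0,0.05],[0,0,0.05]],"turn":[0,0,0,0,0]}' | sed -n 2,4p
python3 -m crank '{"travel":[[0,0,0.015],[0,0,0.03],[0,0,0.05],[0,0,0.05],[0,0,0.05]],"turn":[0,0,0,0,0]}' | sed -n 2,4p
```

```text
tcp_pos: [0.5287, -0.2459, 0.1169]
orientation: [-0.0, 0.801, -0.599, -0.0]
wrist_force: [-1.0, -1.2, 0.5]
tcp_pos: [0.5287, -0.2459, 0.1149]
orientation: [-0.0, 0.801, -0.599, -0.0]
wrist_force: [-0.2, 0.4, 0.3]
```

The foot is about 5 mm below the mouth with no force, so it is in the well. I continue.

```bash
python3 -m crank '{"travel":[[0,0,0.04],[0,0,0.08],[0,0,0.12],[0,0,0.16],[0,0,0.2]],"turn":[0,0,0,0,0]}' | sed -n 2,4p
python3 -m crank '{"travel":[[0,0,0.04],[0,0,0.08],[0,0,0.12],[0,0,0.16],[0,0,0.2]],"turn":[0,0,0,0,0]}' | sed -n 2,4p
```

```text
tcp_pos: [0.5287, -0.246, 0.1068]
orientation: [-0.0, 0.801, -0.599, -0.0]
wrist_force: [0.1, -0.7, 0.1]
tcp_pos: [0.5287, -0.2459, 0.0988]
orientation: [-0.0, 0.801, -0.599, -0.0]
wrist_force: [0.9, 0.5, 1.5]
```

```bash
python3 -m crank '{"travel":[[0,0,0.04],[0,0,0.08],[0,0,0.12],[0,0,0.16],[0,0,0.16]],"turn":[0,0,0,0,0]}' | sed -n 2,4p
python3 -c "from h import *
st()"
```

```text
tcp_pos: [0.5286, -0.2459, 0.0922]
orientation: [-0.0, 0.801, -0.599, -0.0]
wrist_force: [0.1, -0.0, 0.0]
t23.75 tcp [ 0.5286 -0.2459  0.0922] F [ 0.0878 -0.0357  0.0147] gap0.0154 jawyaw-163.53 zdir [-0.0002  0.0003 -1.    ] j6 -2.43
```

```bash
python3 -m crank '{"travel":[[0,0,0.04],[0,0,0.08],[0,0,0.12],[0,0,0.16],[0,0,0.16]],"turn":[0,0,0,0,0]}' | sed -n 2,4p
python3 -m crank '{"travel":[[0,0,0.02],[0,0,0.04],[0,0,0.06],[0,0,0.06]],"turn":[0,0,0,0]}' | sed -n 2,4p
```

```text
tcp_pos: [0.5286, -0.2459, 0.0858]
orientation: [-0.0, 0.801, -0.599, -0.0]
wrist_force: [0.3, -1.2, -0.4]
tcp_pos: [0.5287, -0.2459, 0.0836]
orientation: [-0.0, 0.801, -0.599, -0.0]
wrist_force: [-0.3, -0.5, 0.2]
```

```bash
python3 -m crank '{"travel":[[0,0,0.01],[0,0,0.02],[0,0,0.03],[0,0,0.03]],"turn":[0,0,0,0]}' | sed -n 2,4p
python3 -m crank '{"travel":[[0,0,0.01],[0,0,0.02],[0,0,0.02]],"turn":[0,0,0]}' | sed -n 2,4p
```

```text
tcp_pos: [0.5287, -0.2459, 0.0825]
orientation: [-0.0, 0.801, -0.599, -0.0]
wrist_force: [0.2, -0.5, 0.0]
tcp_pos: [0.5287, -0.2459, 0.0817]
orientation: [-0.0, 0.801, -0.599, -0.0]
wrist_force: [0.6, 0.0, -1.1]
```

```bash
python3 -m crank '{"travel":[[0,0,0.01],[0,0,0.02],[0,0,0.02]],"turn":[0,0,0]}' | sed -n 2,4p
python3 -m crank '{"travel":[[0,0,0.01],[0,0,0.02],[0,0,0.02]],"turn":[0,0,0]}' | sed -n 2,4p
```

```text
tcp_pos: [0.5287, -0.2459, 0.0809]
orientation: [-0.0, 0.801, -0.599, -0.0]
wrist_force: [1.2, -0.9, 0.1]
tcp_pos: [0.5287, -0.2459, 0.0801]
orientation: [-0.0, 0.801, -0.599, 0.0]
wrist_force: [1.2, 0.5, 0.3]
```

```bash
python3 -m crank '{"travel":[[0,0,0.01],[0,0,0.02],[0,0,0.02]],"turn":[0,0,0]}' | sed -n 2,4p
```

```text
tcp_pos: [0.5289, -0.2462, 0.08]
orientation: [0.0, 0.801, -0.599, 0.0]
wrist_force: [-1.5, -0.5, 4.1]
```

Contact is at TCP z = 0.080, matching the foot on the well floor (z = 0.020). I ease the load, reduce the grip and open in stages.

```bash
python3 -m crank '{"travel":[[0,0,-0.01],[0,0,-0.01],[0,0,-0.01]],"turn":[0,0,0]}' - 20 | sed -n 4,5p
python3 -m crank '{"travel":[[0,0,0],[0,0,0],[0,0,0]],"turn":[0,0,0]}' 19 20 | sed -n 4,5p
python3 -m crank '{"travel":[[0,0,0],[0,0,0],[0,0,0]],"turn":[0,0,0]}' 24 | sed -n 4,5p
python3 -m crank '{"travel":[[0,0,0],[0,0,0],[0,0,0],[0,0,0]],"turn":[0,0,0,0]}' 45 | sed -n 2,5p
python3 -m crank '{"travel":[[0,0,-0.1],[0,0,-0.3],[0,0,-0.6],[0,0,-1.0],[0,0,-1.5]],"turn":[0,0,0,0,0]}'|sed -n 2,4p
python3 -m crank '{"travel":[[0,0,-0.8],[0,0,-1.6],[0,0,-2.2],[0,0,-2.2]],"turn":[0,0,0,0]}' |sed -n 2,4p
python3 -m crank '{"travel":[[-0.8,0,0],[-1.7,0,0],[-2.6,0,0],[-3.5,0,0],[-4.3,0,0]],"turn":[0,0,0,0,0]}' |sed -n 1,4p
python3 - <<'E'
from h import *
c=read_camera("top");d=read_camera("side")
a=c["image"][90:280,90:405,::-1];b=d["image"][80:360,130:370,::-1]
a=cv2.resize(a,None,fx=1.3,fy=1.3,interpolation=2);b=cv2.resize(b,None,fx=1.5,fy=1.5,interpolation=2)
w=cv2.resize(c["image"][175:270,280:402,::-1],None,fx=3,fy=3,interpolation=2)
H=np.zeros((590,790,3),'uint8');H[:a.shape[0],:a.shape[1]]=a;H[250:250+w.shape[0],:w.shape[1]]=w;H[:b.shape[0],420:420+b.shape[1]]=b[:,:370];cv2.imwrite("pics/fin.png",H)
m,l,bb=blobs(c,(0,150,50),(6,255,255),(330,200,400,245),8)
for i,n,ce in bb: print("red",n,ce,ray(c,ce,.11))
for i,n,ce in blobs(c,(22,140,60),(35,255,255),(120,60,300,240),15)[2]: print("yel",n,ce)
m,l,bb=blobs(c,(5,140,60),(22,255,255),(285,190,400,265),200)
for i,n,ce in bb: P=ray(c,ce,.067);print("cover",n,ce,P,"travel from well",(P[:2]-[.5278,-.2462])@[.1196,.9928])
E
```

```text
wrist_force: [-0.4, -0.2, 4.6]
finger_gap: 0.0158
wrist_force: [-0.1, 0.2, -1.2]
finger_gap: 0.0187
wrist_force: [-0.2, 0.0, -0.9]
finger_gap: 0.0241
tcp_pos: [0.5287, -0.2459, 0.0798]
orientation: [-0.0, 0.801, -0.599, -0.0]
wrist_force: [-0.1, -0.8, -0.1]
finger_gap: 0.045
tcp_pos: [0.5281, -0.2456, 0.1402]
orientation: [0.0, 0.801, -0.599, -0.001]
wrist_force: [0.0, -0.1, 0.5]
tcp_pos: [0.5311, -0.2475, 0.2348]
orientation: [-0.0, 0.801, -0.599, 0.005]
wrist_force: [0.4, -0.5, 0.5]
clock: 28.08
tcp_pos: [0.4788, -0.0793, 0.228]
orientation: [-0.0, 0.801, -0.599, -0.0]
wrist_force: [0.5, 0.6, -0.2]
yel 2482 [245.4118 109.3304]
yel 61 [179.0492 214.623 ]
yel 62 [136.871  226.4516]
```

View pics/fin.png

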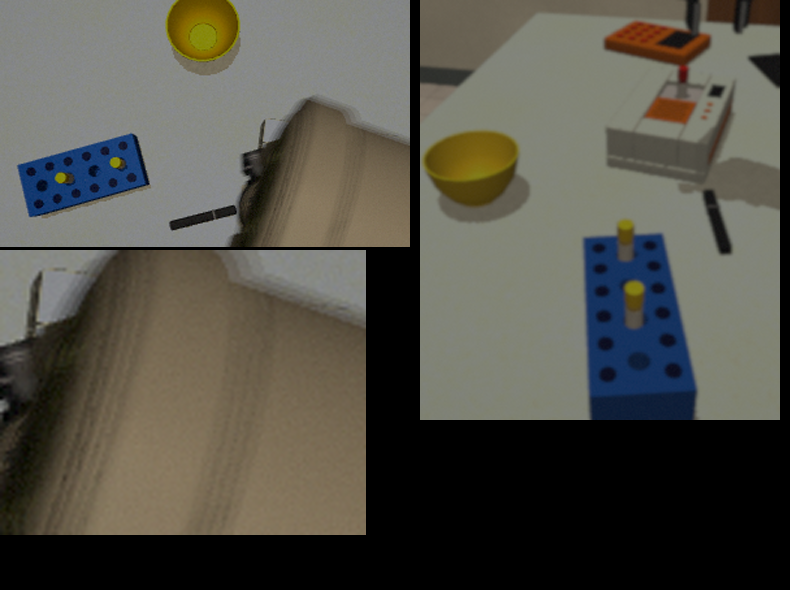

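The combined picture shows the red-capped tube upright in the well, at (683,75) in the side panel. The cover is open in front of it, and the rack, tub and marker look undisturbed. The arm blocks the top view, so I move away and check numerically.

```bash
python3 -m crank '{"travel":[[-0.8,0,0],[-1.6,0,0],[-2.4,0,0],[-3.2,0,0],[-3.6,0,0]],"turn":[0,0,0,0,0]}' |sed -n 1,4p
python3 -m crank '{"travel":[[0,0,0],[0,0,0],[0,0,0],[0,0,0],[0,0,0]],"turn":[0,0,0,0,0]}' |sed -n 1,4p
python3 - <<'E'
from h import *
c=read_camera("top")
for i,n,ce in blobs(c,(0,150,50),(6,255,255),(330,190,400,245),8)[2]: print("red",n,ce,"at .11:",ray(c,ce,.11))
for i,n,ce in blobs(c,(22,140,60),(35,255,255),(120,60,300,240),15)[2]: print("yel",n,ce)
for i,n,ce in blobs(c,(5,140,60),(22,255,255),(285,190,400,265),200)[2]: P=ray(c,ce,.067);print("cover",n,ce,P,"travel from well",(P[:2]-[.5278,-.2462])@[.1196,.9928])
m,l,b=blobs(c,(0,0,0),(180,255,70),(215,240,280,275),30);print("marker",[(n,ce) for _,n,ce in b])
d=read_camera("side");h=cv2.imread("pics/side0.png")[...,::-1]
for nm,im in(("now",d),("start",dict(image=h))): print(nm,"side marker",[(n,ce) for _,n,ce in blobs(im,(0,0,0),(180,255,70),(310,195,345,255),30)[2]],"tub",[(n,ce) for _,n,ce in blobs(im,(20,140,60),(35,255,255),(120,160,210,225),300)[2]])
print("side red",[(n,ce) for _,n,ce in blobs(d,(0,140,50),(6,255,255),(285,90,330,145),8)[2]],"expect cap centre",proj(d,[.5278,-.2462,.101]))
t0=dict(image=cv2.imread("pics/top0.png")[...,::-1]);print("start marker",[(n,ce) for _,n,ce in blobs(t0,(0,0,0),(180,255,70),(215,240,280,275),30)[2]],"tub",[(n,ce) for _,n,ce in blobs(t0,(22,140,60),(35,255,255),(120,60,300,240),15)[2]])
E
```

```text
clock: 28.6
tcp_pos: [0.4382, 0.0589, 0.2281]
orientation: [-0.0, 0.801, -0.598, -0.0]
wrist_force: [-0.3, 0.5, -0.4]
clock: 29.02
tcp_pos: [0.4396, 0.056, 0.2277]
orientation: [0.0, 0.801, -0.599, 0.0]
wrist_force: [-0.3, 0.2, 0.1]
red 57 [362.9825 223.5088] at .11: [ 0.5264 -0.2448  0.11  ]
yel 2480 [245.4113 109.3391]
yel 60 [178.9833 214.5833]
yel 65 [137.2308 226.4   ]
cover 951 [327.9611 219.4837] [ 0.5357 -0.1818  0.067 ] travel from well 0.06490502391822878
marker [(np.int32(501), array([238.4291, 259.5689]))]
now side marker [(np.int32(357), array([327.9272, 228.8655]))] tub [(np.int32(2342), array([164.5606, 190.3237]))]
start side marker [(np.int32(351), array([327.6667, 228.1852]))] tub [(np.int32(2343), array([164.5719, 190.3321]))]
side red [(np.int32(50), array([304.9, 128.2]))] expect cap centre [304.9037 128.0401]
start marker [(np.int32(384), array([245.7266, 257.0156]))] tub [(np.int32(2480), array([245.4065, 109.3633])), (np.int32(59), array([178.9322, 214.5254])), (np.int32(60), array([136.9333, 226.35  ]))]
```

```bash
python3 -c "from h import *
print(hand_in())"
```

```text
the job is handed in; nothing more can be done
None
```

I slid the cover open to its stop and lowered the red-capped tube to the floor of the uncovered well. I then let go, and handed the job in at about 29 s of the 72 s allowed.

**Cover:**
- I dragged it with about 9–11 N of downward force. The highest total I read was about 12 N, though readings come only at the end of each move.
- It started about 3.3 mm open, so it moved only about 61.5 mm. At the stop the fingertip slid roughly 4 mm across the stationary cover.
- The last top view puts it at 64.9 mm of the 65 mm travel.

**Tube:**
- I gripped it by the cap. It leaned about 1.3°, which I allowed for when lining it up with the well.
- It touched the well floor at the expected height (foot at z ≈ 20 mm) with about 4 N, and I opened the fingers in stages.
- Afterwards the side view showed the cap within 0.2 px of where it should be. The top view put the cap within about 2 mm of the well axis, which is within the camera's accuracy and the tube's play in the well.

**Other items:** The yellow tubes and the tub had not moved.

**Check that disagreed:** The top view showed the marker shifted by about 7 px. Its dark patch had also grown, probably because the arm or its shadow was in the frame. The side view had the marker within 0.8 px of its start, and the arm never went near it.

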